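# Set the length stop on the tube cut-off rail

### The arm

A 6-joint arm with a two-finger parallel gripper is mounted at the origin on the work surface. World frame = base frame: x ahead of the robot, y to its left, z up, the work surface at z = 0. Lengths are in mm, angles in rad, forces in N, time in s.
With the tool pointing down it reaches from about 300 to 775 mm from the base axis. Payload 14.6 kg.
Tool frame: the origin (TCP) lies at the very end of the fingers, on their centre line; the grasp point (between the pads) lies 19 mm behind it; z points along the fingers, y is the line along which they close (so a half turn about z gives the same grasp; the last joint's range is limited). The gripper opens to 94 mm and grips with 3 to 60 N. Pads are 16 mm wide; open, the fingers measure 119 mm over their backs; the gripper's body (75 mm by 177 mm) begins 78 mm behind the grasp point.
Start: joints at [1.092, 0.3, 1.521, -0, 1.321, -0.067], TCP at [220.139, 504.012, 166.046] pointing down, gripper open.
Joint ranges: [-3.03, 3.03], [-0.79, 2.21], [0.23, 2.52], [-1.04, 4.18], [0, 3.07], [-2.55, 2.55]. Speed limits (rad/s): [2.22, 2.22, 2.57, 3.14, 3.14, 3.14].

### API

Orientations are given as [roll, pitch, yaw] about the fixed x, y, z axes, in that order (R = Rz(yaw) Ry(pitch) Rx(roll)).
In Python, from cell import manip, optics gives the robot as it stands.
- The arm moves only by the shell command python3 -m crank 'ROWS' [FORCE]. ROWS is JSON, a list of rows, each a list of 7 numbers: the opening in per cent of the stroke, from 0 (shut) to 100 (fully open), then the shift along the tool's x, y, z in mm, then the turn, a rotation vector about the tool's x, y, z in rad. A call has 1 to 10 rows; each row is the pose to reach, as a shift and turn from the pose commanded when the call began, along the tool's axes at that moment; what a row does not reach only later rows make up. A row lasts 1/10 s, in which the tool goes at most 50 mm and 8.59 degrees, less where a joint would pass 70% of its speed; a pose out of reach is approached as far as the arm can. A call with a gripper value outside its range is refused whole. The fingers move at their own pace and stop on an object; FORCE is the grip in N (left out, the last holds). Time passes only in rows, so rows that repeat a pose let the fingers close. It gives the time, the measured TCP pose, the force, the opening and the grip force at its end, in the units of the state.
- manip.read_state(): the state, without advancing time (a new reading comes with each control period).
- optics.camera(name): name is "scene" or "top" or "wrist"; returns (picture, depth): 420x560x3 uint8, red, green, blue; 420x560 float32, mm along the optical axis (not along the pixel's ray), 0 where there is no reading.
- optics.calibration(name): a dict with "camera_matrix" (3x3 intrinsics, pixels), "k1" (the pictures are not rectified: a ray, as slopes to the right and down, at radius r is drawn at 1 + k1 r^2 times it, then the intrinsics apply), "R" (3x3) and "t" (3): a world point X has camera coordinates R X + t. Camera axes: x right, y down, z forward; pixel columns grow to the right and rows downward; lengths in mm; the calibration is good to about 2 mm. A picture is of the moment at which its call begins: read the wrist's pose just before it. calibration takes no time and is no camera call; for the wrist camera it gives the pose at the moment of the call.
- manip.sign_off(): hands the job in; it is judged then, once.
The state is a dict: "clock": time; "joints": joint angles; "qd": joint speeds; "effort": joint torques, N m; "eef_pos": TCP position; "eef_rot": TCP orientation; "wrist_force": force on the tool from outside, world axes, zero at the start; "moment": the same for the moment, N m; "finger_gap": finger opening in mm; "finger_force": force on a finger pad.
Only numpy, scipy, OpenCV 4.12 (cv2) and the standard library are available. Lean on these libraries where they do the work, as an engineer would, in place of code of your own. Each camera call takes 0.05 s, during which the arm holds its last target. There are 200 camera calls.

### The job

Set the blue length stop of the cut-off rail to the green marker clip: hold its red lock tab pressed while you slide it along the rail until its pointer lines up with the green clip. Then let the tab spring back up, so that the stop is locked there, and move clear of it.

Things in the scene. Friction and masses are not known exactly. Their poses are not given: they have to be found in the camera images.
- stop_tab (a point): Centre of the top of the red lock tab (52 mm x by 48 mm y, flat), 68 mm above the bench when up; sinks with the tab. y axis along the rail, x across, z up. The tab lies between two blue cheeks of the stop, at +y and -y, 52 mm apart, tops 10 mm above the tab; a finger on the tab takes the stop along by friction or against a cheek. Stop 90 mm long; its red pointer is on its +x side at y = 0.
- lock_tab (a joint): How far the tab is pressed straight down, m: 0 up (locked), 0.010 fully down at its end stop. A spring holds it up: about 7 N at 4 mm, 11 N fully down. With the tab up a brake clamps the stop to the rail (20 N and more); pressed 4 mm or more the stop is free; it clamps again as the tab rises.
- stop (a joint): Position of the blue stop along its aluminium rail (80 mm wide, 460 mm long, top 30 mm above the bench), m, growing toward +y of stop_tab; 0 mid-rail, ends at -0.175 and 0.175. It starts within 20 mm of the middle. With the tab down it slides at 1 to 2 N and stays where left.
- green_mark (a point): Centre of the top of the green marker clip fixed on the +x edge of the rail: 14 mm along the rail, 26 mm across, top 40 mm above the bench. Axes as stop_tab. The stop is set when stop_tab is level with it along y (it lies 47 mm further in x). Yellow, white and black clips of the same shape sit on the same edge, in any order, 35 mm or more apart; the stop passes them freely.

How it is judged (in metres and radians):
On the way:
1. the stop has been slid at least 30 mm from its start with its lock tab held pressed (distance of stop_tab from where it was at the start of the episode above 0.03 m and value of joint lock_tab above 0.003 m), for 0.1 s.
At the end, for the whole second after the job is handed in: The stop's pointer is within 12 mm of the middle of the green clip along the rail, the lock tab is up again (within 2 mm) and the stop is at rest (y of stop_tab in the frame of green_mark between -0.012 and 0.012 m and value of joint lock_tab below 0.002 m and velocity of joint stop between -0.005 and 0.005 m/s); the robot touches nothing.
It fails at once if the stop is dragged along the rail with its lock tab up (value of joint lock_tab below 0.001 m and (velocity of joint stop above 0.05 m/s or velocity of joint stop below -0.05 m/s)).
It also fails if it takes over 32 s, if anything falls off the work surface, if the arm or the gripper's body presses on something with over 40 N, if the wrist force passes 120 N, or if a joint passes its speed limit or range.

## Working session

There is one attempt and no reset: what is moved stays moved. The work goes in short steps, Python scripts to look and compute and a shell command to move; the robot and the scene stay as the last step left them, time stands still between calls to the robot, and variables do not carry over. Pictures are saved under pics/ and viewed, at most 10 in all, crops included, and the job is handed in when it is done.

```bash
ls; mkdir -p pics; cat > h.py <<'E'
import numpy as np, cv2
from cell import manip, optics
def ray(cal,px):
    K=np.array(cal["camera_matrix"]);R=np.array(cal["R"]);t=np.array(cal["t"])
    d=np.array([(px[0]-K[0,2])/K[0,0],(px[1]-K[1,2])/K[1,1]]);u=d.copy()
    for _ in range(20): u=d/(1+cal["k1"]*(u@u))
    return -R.T@t, R.T@np.array([u[0],u[1],1.])
def onz(cal,px,z):
    o,v=ray(cal,px); return o+v*(z-o[2])/v[2]
def atd(cal,px,depth):
    o,v=ray(cal,px); return o+v*depth
def tri(c1,p1,c2,p2):
    o1,v1=ray(c1,p1);o2,v2=ray(c2,p2)
    s=np.linalg.lstsq(np.c_[v1,-v2],o2-o1,rcond=None)[0]
    a,b=o1+v1*s[0],o2+v2*s[1]; return (a+b)/2,np.linalg.norm(a-b)
E
python3 - <<'E'
from h import *
s=manip.read_state();print(s["clock"],s["eef_pos"],s["eef_rot"],s["wrist_force"],s["finger_gap"])
for n in("scene","top"):
    p,d=optics.camera(n);cv2.imwrite(f"pics/{n}0.png",p[...,::-1]);np.savez(f"{n}0.npz",p=p,d=d)
E
```

```text
pics
0.0 [219.99403795 503.74681464 165.491984  ] [-3.14043639e+00 -6.65775127e-05  2.72979373e+00] [-0.81352927 -0.39708719  0.31308639] 94.01960801249987
```

View pics/top0.png

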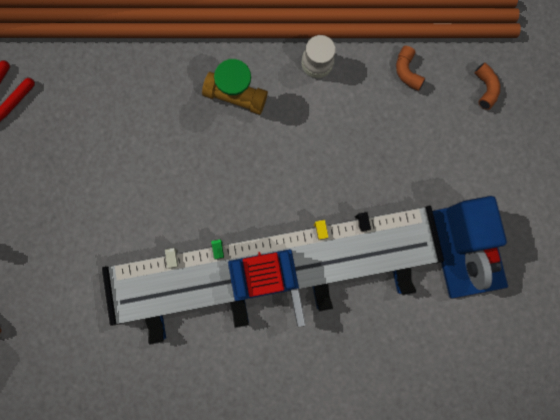

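View pics/scene0.png

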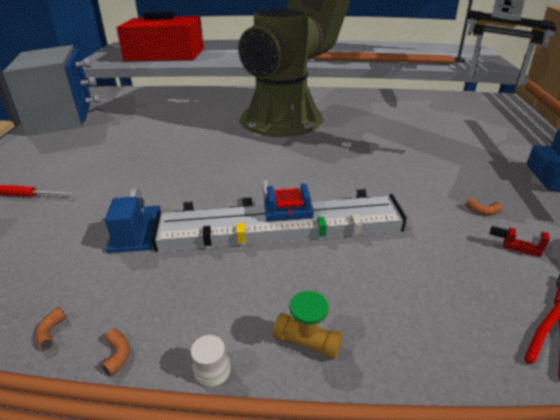

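The top view shows the red tab at about (264,274) between blue cheeks and the green clip at about (218,249). The scene view shows the tab at about (290,198) and the clip at about (322,226). The green-topped valve and the red part on the saw head are distractors.

```bash
cat > m.py <<'E'
from h import *
def blob(p,col,c,r):
    h=cv2.cvtColor(p,cv2.COLOR_RGB2HSV).astype(int);H,S,V=h[...,0],h[...,1],h[...,2]
    m={"red":((H<8)|(H>172)),"green":(H>45)&(H<85),"blue":(H>98)&(H<125),"yellow":(H>20)&(H<35)}[col]&(S>120)&(V>60)
    w=np.zeros(m.shape,bool);w[max(0,c[1]-r):c[1]+r,max(0,c[0]-r):c[0]+r]=1
    n,l,st,ce=cv2.connectedComponentsWithStats((m&w).astype(np.uint8))
    i=1+np.argmax(st[1:,4]); return ce[i],st[i,4],l==i
E
python3 - <<'E'
from m import *
C={n:optics.calibration(n) for n in("top","scene")}
P={}
for n,g in(("top",{"red":(264,274,30),"green":(218,249,15),"yellow":(322,230,15)}),("scene",{"red":(290,198,14),"green":(322,226,14),"yellow":(241,233,14)})):
    z=np.load(n+"0.npz")
    for k,(a,b,r) in g.items():
        c,A,m=blob(z["p"],k,(a,b),r);dd=z["d"][m];dm=np.median(dd[dd>0])
        P[n,k]=c;print(n,k,c.round(1),A,"depth pt",atd(C[n],c,dm).round(1),"plane",onz(C[n],c,68 if k=="red" else 40).round(1))
        if n=="top":
            print(cv2.minAreaRect(np.argwhere(m)[:,::-1].astype(np.float32)))
for k in("red","green","yellow"):
    print(k,[np.round(x,1) for x in tri(C["top"],P["top",k],C["scene"],P["scene",k])])
# rail axis from the scale strip edges: image ends of rail caps on plane z=30
for px in((108,295),(434,237)): print(onz(C["top"],px,30).round(1))
print(optics.calibration("wrist")["t"])
E
```

```text
top red [262.9 274.1] 1392 depth pt [510.3  45.7  68.9] plane [510.3  45.7  68. ]
((262.7159729003906, 272.68798828125), (42.0380859375, 35.50876235961914), 79.69515228271484)
top green [217.2 248.7] 181 depth pt [546.5 109.3  40.3] plane [546.5 109.3  40. ]
((217.052001953125, 248.838134765625), (18.3989200592041, 10.18783187866211), 81.25383758544922)
top yellow [321.1 228.9] 202 depth pt [573.6 -36.6  40.4] plane [573.6 -36.7  40. ]
((320.73077392578125, 229.1538543701172), (19.023263931274414, 11.570852279663086), 78.69007110595703)
scene red [288.4 197.4] 454 depth pt [516.6  48.6  69. ] plane [515.3  48.5  68. ]
scene green [321.8 226.1] 121 depth pt [553.3 111.8  32.8] plane [562.2 111.3  40. ]
scene yellow [240.6 232.7] 153 depth pt [580.1 -34.1  32.6] plane [588.8 -32.2  40. ]
red [array([510.3,  47. ,  64.5]), np.float64(2.6)]
green [array([547.4, 111.2,  27.9]), np.float64(1.8)]
yellow [array([574.7, -36.6,  28.1]), np.float64(2.8)]
[483.5 261.4  30. ]
[ 562.5 -199.    30. ]
[-547.64323097  -27.96405269  393.46982776]
```

```bash
python3 -m crank '[[0,-15,-10,0,0,0,-0.03],[0,-45,-30,0,0,0,-0.08],[0,-80,-54,0,0,0,-0.14],[0,-115,-78,0,0,0,-0.2],[0,-150,-101,0,0,0,-0.26],[0,-185,-125,0,0,0,-0.32],[0,-220,-149,0,0,0,-0.38],[0,-250,-169,0,0,0,-0.44],[0,-275,-186,0,0,0,-0.5],[0,-290,-196,0,0,0,-0.58]]' 20
```

```text
clock: 1.1
eef_pos: [408.2, 206.5, 165.9]
eef_rot: [-3.141, -0.0, -2.972]
wrist_force: [0.5, 0.5, 1.1]
finger_gap: 17.2
finger_force: 0.0
```

```bash
python3 -m crank '[[0,-8,-20,0,0,0,0],[0,-22,-55,0,0,0,0],[0,-39,-95,10,0,0,0],[0,-55,-132,25,0,0,0],[0,-66,-158,40,0,0,0],[0,-72,-172,50,0,0,0],[0,-74,-177,55,0,0,0],[0,-74,-177,55,0,0,0]]'; python3 - <<'E'
from m import *
s=manip.read_state();print(s["eef_pos"],s["eef_rot"])
c=optics.calibration("wrist")
p,d=optics.camera("wrist");cv2.imwrite("pics/w1.png",p[...,::-1]);np.savez("w1.npz",p=p,d=d)
for k in("red","green"):
    px,A,m=blob(p,k,(280,210),300);dd=d[m];print(k,px.round(1),A,atd(c,px,np.median(dd[dd>0])).round(1),cv2.minAreaRect(np.argwhere(m)[:,::-1].astype(np.float32)), onz(c,px,68 if k=="red" else 40).round(1))
E
```

```text
clock: 1.9
eef_pos: [509.6, 46.5, 110.5]
eef_rot: [3.141, -0.001, -2.974]
wrist_force: [0.0, 0.3, 0.2]
finger_gap: 0.7
finger_force: 0.0
[509.64186427  46.50252226 110.5370299 ] [ 3.14127713e+00 -1.22066928e-03 -2.97358391e+00]
red [279.7 207. ] 4121 [506.1  44.7  69.2] ((279.0, 208.0), (68.0, 66.0), 90.0) [506.5  44.7  68. ]
green [347.7 252.3] 462 [543.7 108.5  40.6] ((347.4737548828125, 251.99859619140625), (16.39835548400879, 28.74968147277832), 3.012787342071533) [544.  108.6  40. ]
```

View pics/w1.png

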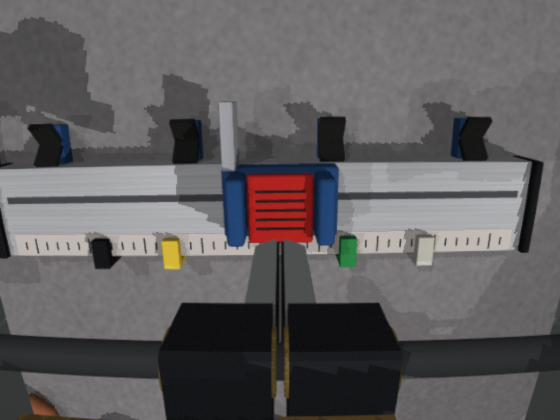

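The wrist view shows the tab centred at (280,208) with the fingers in line at column 281, and the green clip at (348,252). Both views put the slide at about +56.6 mm along tool +y. Next I press the tab.

```bash
python3 -m crank '[[0,0,0,10,0,0,0],[0,0,0,25,0,0,0],[0,0,0,35,0,0,0],[0,0,0,40,0,0,0],[0,0,0,43,0,0,0],[0,0,0,45,0,0,0],[0,0,0,47,0,0,0],[0,0,0,49,0,0,0],[0,0,0,49,0,0,0]]'
```

```text
clock: 2.85
eef_pos: [510.0, 46.2, 62.0]
eef_rot: [-3.142, -0.0, -2.973]
wrist_force: [-0.2, 0.6, -0.2]
finger_gap: 0.2
finger_force: 0.0
```

```bash
python3 -m crank '[[0,0,0,1,0,0,0],[0,0,0,2,0,0,0],[0,0,0,2,0,0,0]]'; python3 - <<'E'
from m import *
s=manip.read_state();print(s["eef_pos"],s["wrist_force"])
p,d=optics.camera("wrist");cv2.imwrite("pics/w2.png",p[...,::-1])
E
```

```text
clock: 3.15
eef_pos: [510.0, 46.2, 60.0]
eef_rot: [-3.142, -0.0, -2.973]
wrist_force: [-0.4, -0.2, -0.3]
finger_gap: 0.7
finger_force: 0.0
[509.98216658  46.17645239  59.96100577] [-0.38031938 -0.18082584 -0.28398313]
```

View pics/w2.png

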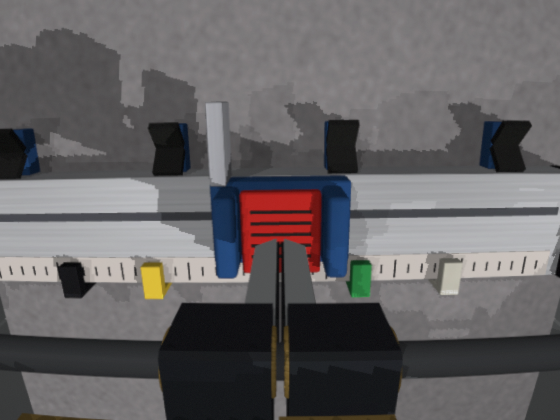

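```bash
python3 - <<'E'
from m import *
c=optics.calibration("wrist")
p,d=optics.camera("wrist")
for px in((250,225),(310,225),(262,205),(281,228),(268,244),(268,250),(290,244),(290,250),(268,262),(290,262),(225,230),(335,230),(360,280),(180,240)):
    q=d[px[1],px[0]];print(px,p[px[1],px[0]],round(float(q),1),atd(c,px,q).round(1))
K=np.array(c["camera_matrix"]);s=manip.read_state();x=np.array(c["R"])@s["eef_pos"]+c["t"];print("TCP px",K[:2,:2]@(x[:2]/x[2])+K[:2,2],x)
px,A,m=blob(p,"red",(280,230),60);ys,xs=np.where(m);print(px,xs.min(),xs.max(),ys.min(),ys.max())
E
```

```text
(250, 225) [139  34  32] 223.1 [506.1  26.5  68.3]
(310, 225) [158  33  29] 224.0 [500.4  61.7  67.5]
(262, 205) [181  37  33] 219.4 [492.6  31.6  68.7]
(281, 228) [181  36  31] 223.3 [504.8  44.9  68.6]
(268, 244) [82 83 83] 185.2 [500.7  37.7 106.7]
(268, 250) [81 83 83] 176.9 [500.3  37.9 115.3]
(290, 244) [83 84 84] 183.4 [498.2  48.2 108.4]
(290, 250) [82 83 84] 177.0 [498.6  48.1 115.1]
(268, 262) [82 84 84] 164.7 [500.5  38.3 127.9]
(290, 262) [82 84 84] 164.3 [498.7  47.8 128.4]
(225, 230) [25 49 82] 212.9 [507.7  13.2  78.7]
(335, 230) [ 34  67 110] 212.5 [497.2  74.7  79.1]
(360, 280) [ 40 117  61] 263.5 [543.8 108.3  40.5]
(180, 240) [176 178 180] 265.4 [538.9 -22.1  31.3]
TCP px [281.60883323 231.64243399] [  1.11680054  17.95667636 232.9917281 ]
[280.4400617  220.91516086] 239 320 190 272
```

The wrist view shows the fingertips ending near (281,241), above a tab that still looks undisturbed. I'll check from the side.

```bash
python3 - <<'E'
from m import *
p,d=optics.camera("wrist");c=optics.calibration("wrist")
for r in range(232,256,2):print(r,p[r,268],p[r,281],d[r,268].round(1),atd(c,(268,r),d[r,268]).round(1))
p,d=optics.camera("scene");cv2.imwrite("pics/s2.png",cv2.resize(p[100:260,190:400],None,fx=3.5,fy=3.5,interpolation=cv2.INTER_CUBIC)[...,::-1])
c=optics.calibration("scene");K=np.array(c["camera_matrix"]);s=manip.read_state();x=np.array(c["R"])@s["eef_pos"]+c["t"];print("TCP px",K[:2,:2]@(x[:2]/x[2])+K[:2,2])
E
```

```text
232 [146  31  28] [143  31  26] 223.4 [508.4  37.7  69.2]
234 [36 32 30] [35 31 29] 223.7 [509.6  37.9  69.3]
236 [133  34  31] [162  34  31] 224.2 [510.9  38.1  69.1]
238 [179  36  32] [181  37  32] 225.0 [512.4  38.3  68.7]
240 [172  42  39] [176  37  32] 225.3 [513.6  38.5  68.8]
242 [89 82 82] [77 20 19] 186.8 [500.4  37.6 105. ]
244 [83 84 85] [24 17 18] 183.0 [499.9  37.6 108.8]
246 [83 84 84] [24 17 17] 181.7 [500.3  37.7 110.4]
248 [83 84 85] [60 18 17] 179.4 [500.4  37.8 112.8]
250 [82 83 84] [61 21 20] 177.1 [500.4  37.9 115.1]
252 [82 83 83] [59 17 16] 174.2 [500.1  37.9 118.1]
254 [81 82 83] [40 17 17] 173.0 [500.5  38.  119.5]
TCP px [287.2595038  199.19125254]
```

View pics/s2.png

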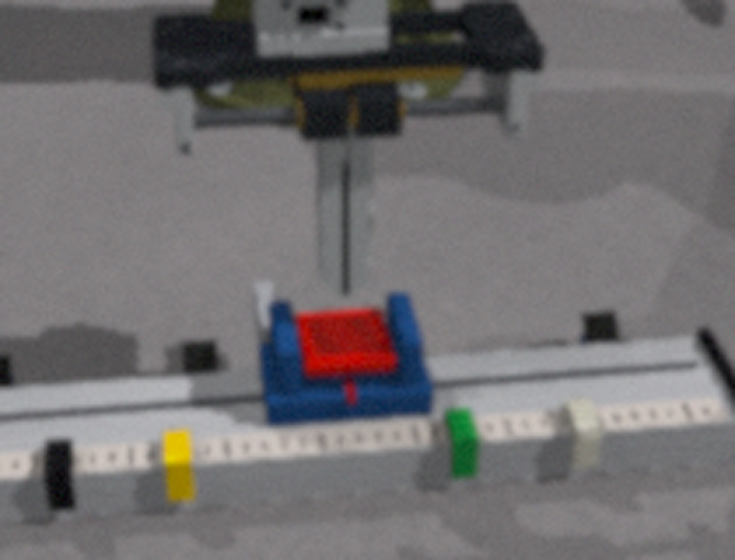

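```bash
python3 - <<'E'
from m import *
w=optics.calibration("wrist");s=optics.calibration("scene")
for a in((268,241.5),(281,241.5),(292,241.5)):
  print(tri(w,a,s,(190+345/3.5,100+292/3.5)))
print(onz(w,(281,241.5),100), [onz(s,(190+345/3.5,100+292/3.5),z).round(1) for z in(60,80,100,110)])
p,d=optics.camera("scene")
for r in range(172,190):print(r,p[r,286],[ (float(d[r,q].round(1)),atd(s,(q,r),d[r,q]).round(1).tolist()) for q in(286,)])
E
```

```text
(array([505.0386774 ,  43.12336369,  92.02809299]), np.float64(10.41176102054347))
(array([504.21464183,  46.54774039,  91.58042419]), np.float64(3.4930317568265434))
(array([503.48034574,  49.44247057,  91.4026392 ]), np.float64(2.3725132459699014))
[501.02736351  44.22747312 100.        ] [array([455.2,  45.9,  60. ]), array([486.1,  47.4,  80. ]), array([517. ,  48.9, 100. ]), array([532.5,  49.7, 110. ])]
172 [112 113 114] [(689.5999755859375, [522.5, 44.6, 127.3])]
173 [112 115 117] [(693.9000244140625, [519.9, 44.5, 123.7])]
174 [111 112 114] [(695.2999877929688, [519.7, 44.4, 121.5])]
175 [113 113 114] [(698.0, [518.5, 44.4, 118.7])]
176 [110 115 115] [(694.7000122070312, [522.3, 44.6, 118.9])]
177 [112 115 114] [(698.4000244140625, [520.2, 44.5, 115.6])]
178 [115 115 117] [(700.2000122070312, [519.8, 44.4, 113.2])]
179 [116 119 118] [(699.5999755859375, [521.4, 44.5, 112.1])]
180 [111 113 114] [(703.0, [519.5, 44.4, 108.8])]
181 [111 112 114] [(703.5999755859375, [520.1, 44.4, 107.0])]
182 [113 116 115] [(705.4000244140625, [519.7, 44.4, 104.6])]
183 [119 120 121] [(706.2999877929688, [519.9, 44.4, 102.7])]
184 [122 123 123] [(892.9000244140625, [364.4, 35.5, -0.5])]
185 [130 126 128] [(888.2999877929688, [369.6, 35.8, 0.2])]
186 [131 128 131] [(885.0, [373.7, 36.0, 0.2])]
187 [140 119 121] [(880.0, [379.2, 36.4, 1.1])]
188 [163  96  95] [(756.7000122070312, [483.3, 42.3, 67.5])]
189 [178  53  51] [(751.4000244140625, [488.8, 42.6, 68.9])]
```

Depth and both views agree that the fingertips end at z≈102, about 42 mm above the reported TCP, and there is no contact force. I expect contact at a reported z of about 26, so I'll go down slowly and watch the force.

```bash
python3 -m crank '[[0,0,0,6,0,0,0],[0,0,0,14,0,0,0],[0,0,0,20,0,0,0],[0,0,0,24,0,0,0],[0,0,0,27,0,0,0],[0,0,0,29,0,0,0],[0,0,0,29,0,0,0]]'; python3 -m crank '[[0,0,0,1,0,0,0],[0,0,0,2,0,0,0],[0,0,0,3,0,0,0],[0,0,0,4,0,0,0],[0,0,0,5,0,0,0],[0,0,0,5,0,0,0]]'
```

```text
clock: 4.1
eef_pos: [510.0, 46.2, 30.8]
eef_rot: [3.142, -0.0, -2.973]
wrist_force: [-0.5, 0.3, -0.4]
finger_gap: 0.4
finger_force: 0.0
clock: 4.7
eef_pos: [510.2, 46.2, 26.3]
eef_rot: [-3.142, 0.0, -2.973]
wrist_force: [-2.9, -0.6, 6.2]
finger_gap: 0.6
finger_force: 3.0
```

```bash
python3 -m crank '[[0,0,0,1,0,0,0],[0,0,0,2,0,0,0],[0,0,0,3,0,0,0],[0,0,0,4,0,0,0],[0,0,0,4.5,0,0,0],[0,0,0,4.5,0,0,0]]'; python3 - <<'E'
from m import *
c=optics.calibration("wrist");p,d=optics.camera("wrist");np.savez("w3.npz",p=p,d=d)
for k in("red","green"):
    px,A,m=blob(p,k,(280,210),300);dd=d[m];dd=np.median(dd[dd>0]);print(k,px.round(1),A,atd(c,px,dd).round(1))
s=manip.read_state();print(s["wrist_force"],s["eef_pos"])
E
```

```text
clock: 5.3
eef_pos: [510.3, 46.2, 22.1]
eef_rot: [-3.141, 0.001, -2.973]
wrist_force: [-2.1, 0.2, 9.2]
finger_gap: 0.3
finger_force: 4.7
red [281.1 235.9] 4793 [498.   43.7  62.7]
green [375.  296.4] 347 [535.4 107.8  40.5]
[-3.11745754 -1.0742464   9.7377608 ] [510.2906612   46.24307387  22.14796209]
```

```bash
python3 -m crank '[[0,0,1,1,0,0,0],[0,0,4,1,0,0,0],[0,0,9,1,0,0,0],[0,0,15,1,0,0,0],[0,0,21,1,0,0,0],[0,0,27,1,0,0,0],[0,0,33,1,0,0,0],[0,0,37,1,0,0,0],[0,0,40,1,0,0,0],[0,0,40,1,0,0,0]]'; cat > look.py <<'E'
from m import *
ex=np.array([.9857,.168]);ey=np.array([-.168,.9857])
c=optics.calibration("wrist");p,d=optics.camera("wrist");np.savez("wl.npz",p=p,d=d)
g,A,m=blob(p,"green",(280,250),300);G=onz(c,g,40);print("green",g.round(1),A,G.round(1))
r,A,m=blob(p,"red",(280,230),300);ys,xs=np.where(m)
z=atd(c,r,np.median(d[m][d[m]>0]))[2];print("tab",xs.min(),xs.max(),ys.min(),ys.max(),"z",z.round(1))
T=(onz(c,(xs.min(),(ys.min()+ys.max())/2),z)+onz(c,(xs.max(),(ys.min()+ys.max())/2),z))/2
b=blob(p,"blue",(int(r[0]),int(r[1])),110)[2];ys2,xs2=np.where(b);
print("tab",T.round(1),"remaining y",((G-T)[:2]@ey).round(1),"x",((G-T)[:2]@ex).round(1))
c=optics.calibration("top");
p,d=optics.camera("top");g=blob(p,"green",(218,249),15)[0];print("top green",g,onz(c,g,40).round(1))
s=manip.read_state();print(s["clock"],s["wrist_force"].round(1),s["eef_pos"].round(1))
E
python3 look.py
```

```text
clock: 6.35
eef_pos: [503.1, 86.0, 21.0]
eef_rot: [3.141, -0.0, -2.973]
wrist_force: [-4.7, 0.5, 9.2]
finger_gap: 0.3
finger_force: 5.0
green [316.8 300.3] 20 [536.1 113.1  40. ]
tab 233 327 203 297 z 61.5
tab [498.5  84.2  61.5] remaining y 22.1 x 41.9Traceback (most recent call last):
  File "look.py", line 11, in <module>
    p,d=optics.camera("top");g=blob(p,"green",(218,249),15)[0];print("top green",g,onz(c,g,40).round(1))
                               ~~~~^^^^^^^^^^^^^^^^^^^^^^^^
  File "m.py", line 7, in blob
    i=1+np.argmax(st[1:,4]); return ce[i],st[i,4],l==i
        ~~~~~~~~~^^^^^^^^^^
    return _wrapfunc(a, 'argmax', axis=axis, out=out, **kwds)
    return bound(*args, **kwds)
ValueError: attempt to get argmax of an empty sequence
```

The stop travelled with the finger: the tab is still centred under it, at columns 233–327. The green clip is now mostly hidden behind the finger, so I'll use the earlier measurement, which leaves 16.6 mm.

```bash
python3 -m crank '[[0,0,2,0,0,0,0],[0,0,6,0,0,0,0],[0,0,11,0,0,0,0],[0,0,15,0,0,0,0],[0,0,16.5,0,0,0,0],[0,0,16.5,0,0,0,0],[0,0,16.5,0,0,0,0]]'; python3 -m crank '[[0,0,0,-2,0,0,0],[0,0,0,-5,0,0,0],[0,0,0,-8,0,0,0],[0,0,0,-12,0,0,0],[0,0,0,-20,0,0,0],[0,0,0,-35,0,0,0],[0,0,0,-60,0,0,0],[0,0,0,-90,0,0,0],[0,0,0,-110,0,0,0],[0,0,0,-110,0,0,0]]'; python3 - <<'E'
from m import *
p,d=optics.camera("wrist");c=optics.calibration("wrist");cv2.imwrite("pics/w4.png",p[...,::-1])
ex=np.array([.9857,.168]);ey=np.array([-.168,.9857])
g=blob(p,"green",(280,250),300)[0];r,A,m=blob(p,"red",(280,230),300)
z=atd(c,r,np.median(d[m][d[m]>0]))[2];rc=cv2.minAreaRect(np.argwhere(m)[:,::-1].astype(np.float32))
print(g,r,A,rc,z);G=onz(c,g,40);T=onz(c,rc[0],z);print(G,T,(G-T)[:2]@ey,(G-T)[:2]@ex)
E
```

```text
clock: 7.15
eef_pos: [500.1, 102.0, 20.9]
eef_rot: [3.141, -0.001, -2.973]
wrist_force: [-7.1, 0.2, 10.8]
finger_gap: 0.5
finger_force: 5.0
clock: 8.15
eef_pos: [501.9, 102.1, 133.5]
eef_rot: [-3.141, 0.005, -2.973]
wrist_force: [0.5, 0.6, 0.1]
finger_gap: 0.5
finger_force: 0.0
[280.84444444 235.32777778] [280.67733922 195.83218327] 3623 ((280.9529724121094, 196.4778289794922), (64.3314437866211, 61.44850158691406), 88.66777801513672) 67.13500247668964
[537.94731081 107.87860633  40.        ] [495.86286345 100.77087755  67.13500248] -0.06409889408272436 42.676738199108804
```

View pics/w4.png

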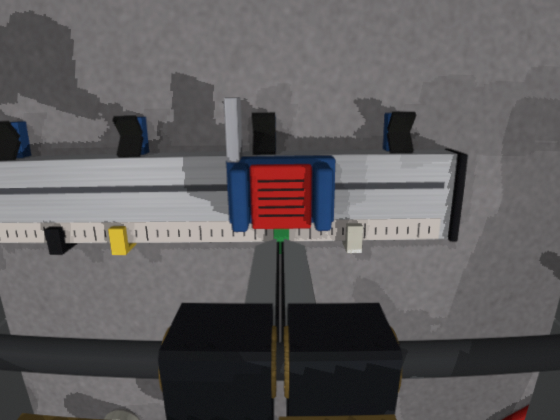

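The wrist view shows the stop at (281,196) with the green clip directly in line at (281,235), and the gripper well clear. I'll take one settled check of the tab height and alignment, then hand in.

```bash
python3 -m crank '[[0,0,0,-10,0,0,0],[0,0,0,-20,0,0,0],[0,0,0,-20,0,0,0],[0,0,0,-20,0,0,0],[0,0,0,-20,0,0,0]]'; python3 - <<'E'
from m import *
c=optics.calibration("wrist");p,d=optics.camera("wrist")
ey=np.array([-.168,.9857]);g=blob(p,"green",(280,250),300)[0];r,A,m=blob(p,"red",(280,200),300)
z=atd(c,r,np.median(d[m][d[m]>0]))[2];T=onz(c,cv2.minAreaRect(np.argwhere(m)[:,::-1].astype(np.float32))[0],z)
e=(onz(c,g,40)-T)[:2]@ey;print(z,e,manip.read_state()["wrist_force"])
if z>67 and abs(e)<5: print(manip.sign_off())
E
```

```text
clock: 8.7
eef_pos: [500.4, 101.9, 150.1]
eef_rot: [3.142, -0.001, -2.973]
wrist_force: [0.8, -0.3, 0.2]
finger_gap: 0.8
finger_force: 0.0
69.06880715172838 -0.21719830670493298 [-0.41437102 -0.25745363  0.36992866]
the job is handed in; nothing more can be done
None
```

The stop is set at the green clip (pointer measured about 0.2 mm off along the rail), with the tab back up and the arm clear; I handed it in at about 8.7 s, and no verdict was shown.

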